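Load the module tester and key in the test

TASK

Put the amplifier module (heat sink on a circuit board) flat on its board in the tester's open drawer, setting it down rather than dropping it, let go, and push the drawer fully shut. Then start the test on the console: press the round key, then the long bar key, then the square key, one at a time, each all the way down and let up again before the next. Do not press the cross-shaped key at all or any key before the drawer is shut, and leave the other things on the bench where they are.

Things in the scene. Friction and masses are not known exactly. Their poses are not given: they have to be found in the camera images.
- module: amplifier module, 250 g: a bare aluminium heat sink with five upright fins on a slightly larger green circuit board. Board 90 x 56 x 4 mm, heat sink 86 x 46 mm, top 44 mm above the underside. Origin at the middle of its underside; x along its 90 mm length, y across, z up. Grip it across the 46 mm width of the heat sink, above the board
- tester: low dark steel case of the module tester, fixed to the bench, 200 deep x 180 wide x 80 mm high, with a drawer in one end. Origin on the bench under the middle of its front face, where the drawer comes out; x points from the front into the case, so the drawer opens along -x. Only what stands out in front of the front face is clear of the case's roof
- drawer (a joint): how far the tester's drawer stands open: 0 shut, at most 0.16 m. It slides with about 2 N of friction and stays where it is left; it starts 0.13 to 0.16 open
- drawer_floor (a point): middle of the drawer's inner floor, 16 mm above the bench; moves with the drawer; x axis = the tester's x. Inside 150 mm (x) by 144 mm (y), walls 29 mm high. The front panel's inner face is 75 mm from here towards -x, level with the case's front face when shut: so the floor shows for as far as the drawer is open. The case's roof clears the floor by 56 mm
- drawer_front (a point): middle of the top edge of the drawer's front panel on its outer face, 78 mm above the bench. The panel is flat, 176 mm wide, 70 mm high (8 to 78 mm above the bench) and 10 mm thick: push it along the tester's +x to shut the drawer. Its black recess is only flush decoration, no grip
- keypad: grey key console of the tester, a flat box 170 x 170 mm, 40 mm high, fixed to the bench. Origin on the bench under the middle of its back edge; it reaches 170 mm from there towards its -x. It carries four keys in a square of 75 mm pitch, in an order that changes; all are white caps on black 4 mm plates, tops 60 mm above the bench when up and 16 mm above the black plates
- round (a joint): how far the round key is pressed down: 0 up, 0.008 m fully down (about 5 N); a spring starts at 1.3 N and lifts it again
- round_top (a point): middle of the top of the round key, a plain disc 40 mm across; it moves with the key. x axis = the keypad's x
- bar (a joint): how far the bar key is pressed down: 0 up, 0.008 m fully down (about 5 N); a spring starts at 1.3 N and lifts it again
- bar_top (a point): middle of the top of the bar key, a plain long bar 60 mm (y) x 18 mm (x); it moves with the key. x axis = the keypad's x
- square (a joint): how far the square key is pressed down: 0 up, 0.008 m fully down (about 5 N); a spring starts at 1.3 N and lifts it again
- square_top (a point): middle of the top of the square key, a plain square 38 x 38 mm; it moves with the key. x axis = the keypad's x
- cross (a joint): how far the cross key is pressed down: 0 up, 0.008 m fully down (about 5 N); a spring starts at 1.3 N and lifts it again
- cross_top (a point): middle of the top of the cross key, a plus-shaped cap 44 mm over its arms, arms 14 mm wide; not to be pressed; it moves with the key. x axis = the keypad's x
- round_mark (a joint): tell-tale pin of the round key, a small steel pin in the corner of its black plate: 0 standing, sinks to about 0.007 m when the key is first pressed down and stays down as its record
- bar_mark (a joint): tell-tale pin of the bar key, a small steel pin in the corner of its black plate: 0 standing, sinks to about 0.007 m when the key is first pressed down and stays down as its record
- square_mark (a joint): tell-tale pin of the square key, a small steel pin in the corner of its black plate: 0 standing, sinks to about 0.007 m when the key is first pressed down and stays down as its record
- multimeter: bystander, leave alone: black hand-held meter lying on its back, 150 x 75 x 32 mm; origin at the middle of its underside
- can_capacitor: bystander, leave alone: upright black can, 50 mm across, 81 mm high with its terminals; origin at the middle of its underside
- film_capacitor: bystander, leave alone: white block capacitor with a blue band, 70 x 35 x 45 mm high; origin at the middle of its underside
- solder_reel: bystander, leave alone: reel standing on its flange, 68 mm across, 46 mm high; origin at the middle of its underside
- screwdriver: bystander, leave alone: screwdriver lying down, 180 mm long; origin within its length, x along it towards the tip
- flux_jar: bystander, leave alone: small closed jar, 56 mm across, 70 mm high; origin at the middle of its underside
- pen_cup: bystander, leave alone: empty white cup, 72 mm across, 90 mm high; origin at the middle of its underside

How it is judged:
By the outcome, as a careful person would: the job done as asked, in the order asked, and still so for the second after the job is handed in, with the robot touching nothing.
It also fails if it takes over 61 s, if anything falls off the work surface, if the arm or the gripper's body presses on something with over 40 N, if the wrist force passes 120 N, or if a joint passes its speed limit or range.

ROBOT

A 7-joint arm with a two-finger parallel gripper is mounted at the origin on the work surface. World frame = base frame: x ahead of the robot, y to its left, z up, the work surface at z = 0. Lengths are in m, angles in rad, forces in N, time in s.
With the tool pointing down it reaches from about 0.4 to 0.85 m from the base axis. Payload 10.4 kg.
Tool frame: the origin (TCP) lies midway between the tips of the shut fingers; the grasp point (between the pads) lies 19 mm behind it (r.grasp_offset is the distance from the TCP to the grasp point, in m); x points along the fingers, y is the direction in which the jaws open and shut, and the axes are right-handed (so a half turn about x gives the same grasp; the last joint's range is limited). The gripper opens to 87 mm and grips with 3 to 60 N. Pads are 19 mm wide; open, the fingers measure 117 mm over their backs; the gripper's body (75 mm by 190 mm) begins 51 mm behind the grasp point.
Start: joints at [-1.251, 0.332, -0.065, 1.46, 0.022, 1.35, -0.088], TCP at [0.21, 0.589, 0.223] pointing down, gripper open.
Joint ranges: [-2.6, 2.6], [-0.5, 2.12], [-1.47, 1.34], [0.16, 2.42], [-1.27, 4.41], [0.06, 2.06], [-2.6, 2.6]. Speed limits (rad/s): [2.22, 2.22, 2.79, 2.79, 3.14, 3.14, 3.14].

INTERFACE

Orientations are given as a unit quaternion [x, y, z, w].
In Python, from bench import r, vision, close_job gives the robot as it stands. The module is installed in compiled form; this text tells all that it offers.
- The arm moves only by the shell command python3 -m pendant 'ROWS' [OPENING] [FORCE]. ROWS is text: rows parted by semicolons, each of 6 numbers parted by spaces: the shift along the tool's x, y, z in units of 0.25 m (1.0 is 0.25 m), then the turn, a rotation vector about the tool's x, y, z in units of 1.5 rad (1.0 is 1.5 rad). A call has 1 to 8 rows; each row is the pose to reach, as a shift and turn from the pose commanded when the call began, along the tool's axes at that moment; what a row does not reach only later rows make up. A row lasts 1/10 s, in which the tool goes at most 50 mm and 8.59 degrees, less where a joint would pass 70% of its speed; a pose out of reach is approached as far as the arm can. A call with a number of a shift or a turn outside -1 to 1 is refused whole. A call with a gripper value outside its range is refused whole. OPENING is the gripper command: -1 is shut, 1 is fully open, values between are in proportion, set as the call begins (- or left out, the last holds). The fingers move at their own pace and stop on an object; FORCE is the grip in N (left out, the last holds). Time passes only in rows, so rows that repeat a pose let the fingers close. It gives the time, the measured TCP pose, the force and the opening at its end, in the units of the state.
- r.read_state(): the state, without advancing time (a new reading comes with each control period).
- vision.camera(name): name is "scene" or "top" or "wrist"; returns (picture, depth): 420x560x3 uint8, blue, green, red; 420x560 float32, m along the optical axis (not along the pixel's ray), 0 where there is no reading.
- vision.get_calibration(name): a dict with "camera_matrix" (3x3 intrinsics, pixels), "rvec" (rotation vector, rad) and "tvec" (3), from world to camera coordinates, as OpenCV has them. Camera axes: x right, y down, z forward; pixel columns grow to the right and rows downward; lengths in m; the calibration is good to about 2 mm. A picture is of the moment at which its call begins: read the wrist's pose just before it. get_calibration takes no time and is no camera call; for the wrist camera it gives the pose at the moment of the call.
- close_job(): hands the job in, once; it reports no verdict.
The state is a dict: "time": time; "joint_positions": joint angles; "joint_vel": joint speeds; "joint_torque": joint torques, N m; "ee_pos": TCP position; "eef_rot": TCP orientation; "ft_force": force on the tool from outside, world axes, zero at the start; "torque": the same for the moment, N m; "width": finger opening in m.
Only numpy, scipy, OpenCV 4.12 (cv2) and the standard library are available. Lean on these libraries where they do the work, as an engineer would, in place of code of your own. Each camera call takes 0.05 s, during which the arm holds its last target. There are 200 camera calls.

## Working session

There is one attempt and no reset: what is moved stays moved. The work goes in short steps, Python scripts to look and compute and a shell command to move; the robot and the scene stay as the last step left them, time stands still between calls to the robot, and variables do not carry over. Pictures are saved under pics/ and viewed, about 8 in all and at most 12, crops included, and the job is handed in when it is done.

```bash
mkdir -p pics; cat > h.py <<'E'
import numpy as np, cv2
from bench import r, vision
from scipy.spatial.transform import Rotation as R
def cam(n):
    c=vision.get_calibration(n); K=np.array(c["camera_matrix"]); Rm=cv2.Rodrigues(np.array(c["rvec"],float))[0]; t=np.array(c["tvec"],float).ravel()
    return K,Rm,t
def ray(C,u,v,z):
    K,Rm,t=C; d=Rm.T@np.linalg.solve(K,[u,v,1.]); o=-Rm.T@t
    return o+d*(z-o[2])/d[2]
def cloud(C,dep):
    K,Rm,t=C; v,u=np.mgrid[:dep.shape[0],:dep.shape[1]]
    p=np.stack([(u-K[0,2])/K[0,0]*dep,(v-K[1,2])/K[1,1]*dep,dep],-1)
    return (p-t)@Rm
def go(p,rv_target=None):
    "shift in tool units to world point p (TCP)"
    s=r.read_state(); T=R.from_quat(s["eef_rot"]); 
    return T.inv().apply(np.array(p)-s["ee_pos"])/0.25
E
python3 - <<'E'
from h import *
s=r.read_state(); print(s["time"],s["ee_pos"],R.from_quat(s["eef_rot"]).as_matrix().round(3),s["width"])
for n in("top","scene"):
    C=cam(n); im,d=vision.camera(n); np.savez(f"pics/{n}0.npz",im=im,d=d)
    cv2.imwrite(f"pics/{n}0.png",im)
    print(n,-C[1].T@C[2], ray(C,0,0,0),ray(C,560,420,0))
E
```

```text
0.0 [0.20993804 0.58826859 0.22174683] [[-0.     0.336  0.942]
 [-0.001  0.942 -0.336]
 [-1.    -0.001  0.   ]] 0.0867876930271363
top [ 4.48753239e-01 -6.96819851e-05  1.15385521e+00] [1.20179141 0.9012306  0.        ] [ 0.03281542 -0.73921152  0.        ]
scene [0.93178088 0.62475563 1.22594533] [ 1.15721401 -1.85886628  0.        ] [0.22608694 0.92534298 0.        ]
```

View pics/top0.png

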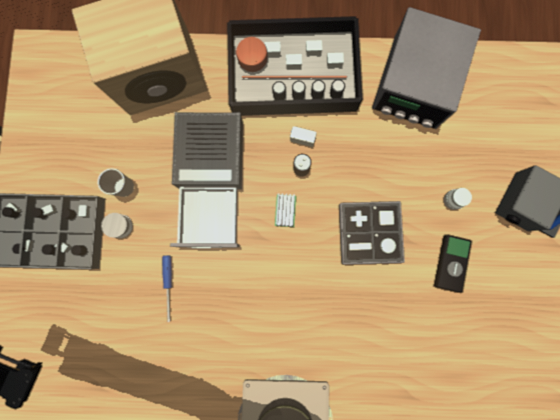

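View pics/scene0.png

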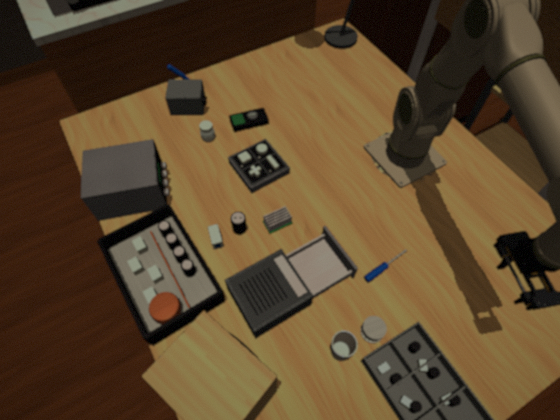

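Top view: the tester is at (208,150) with its drawer open toward the robot, front panel at about (204,246). The module is at (286,210). The console is at (371,233): cross top left, square top right, bar bottom left, round bottom right. Next I'll get coarse positions from depth.

```bash
python3 - <<'E'
from h import *
C=cam("top"); f=np.load("pics/top0.npz"); P=cloud(C,f["d"]); im=f["im"]
def box(name,u0,u1,v0,v1,z0,z1):
    q=P[v0:v1,u0:u1].reshape(-1,3); q=q[(q[:,2]>z0)&(q[:,2]<z1)]
    (c,w,a)=cv2.minAreaRect((q[:,:2]*1000).astype(np.float32)); print(name,len(q),np.round(c,1),np.round(w,1),round(a,1),"z",np.percentile(q[:,2],[5,50,95]).round(3))
box("module fins",265,305,185,235,.03,.055)
box("module all",265,305,185,235,.008,.055)
box("case",160,255,105,185,.07,.09)
box("front",160,250,236,256,.06,.09)
box("drawer floor",175,240,185,245,.008,.025)
box("keypad",330,410,195,270,.03,.07)
for n,(u0,u1,v0,v1) in dict(cross=(346,370,206,232),square=(374,400,206,230),bar=(345,373,238,254),round=(376,402,234,258)).items(): box(n,u0,u1,v0,v1,.053,.07)
box("can",290,315,150,178,.06,.1); box("screwdriver",155,180,250,325,.008,.05)
E
```

```text
module fins 245 [578.1  12.7] [45.8 86.3] 87.5 z [0.039 0.045 0.048]
module all 531 [577.4  11.4] [53.1 87. ] 86.4 z [0.012 0.019 0.047]
case 4906 [746.5 212.7] [223.1 219.3] 1.5 z [0.077 0.081 0.084]
front 303 [472.7 225.3] [ 10.4 176.6] 1.5 z [0.067 0.078 0.082]
drawer floor 2793 [561.  227.3] [168.4 174.1] 1.5 z [0.013 0.017 0.021]
keypad 3841 [ 521.2 -226.5] [170.3 170.9] 3.1 z [0.039 0.045 0.062]
cross 144 [ 563.3 -193.9] [38.1 58.1] 46.6 z [0.058 0.061 0.065]
square 204 [ 565.5 -254.7] [47.  50.2] 1.7 z [0.055 0.061 0.065]
bar 158 [ 481.4 -190.8] [16.2 59.3] 1.4 z [0.056 0.061 0.064]
round 177 [ 488.1 -257.1] [58.2 38.7] 72.5 z [0.058 0.061 0.064]
can 268 [702.7 -31. ] [47.5 46.1] 0.8 z [0.071 0.077 0.081]
screwdriver 385 [354.5 331.5] [179.1  25.7] 4.4 z [0.014 0.023 0.028]
```

```bash
R8="-0.1 -0.84 1 0 0 0"; python3 -m pendant '-0.1 -0.84 1 0 0 0;-0.1 -0.84 1 0 0 0;-0.1 -0.84 1 0 0 0;-0.1 -0.84 1 0 0 0;-0.1 -0.84 1 0 0 0;-0.1 -0.84 1 0 0 0;-0.1 -0.84 1 0 0 0' 1
python3 -m pendant '0 -0.83 1 -0.199 0 0;0 -0.83 1 -0.199 0 0;0 -0.83 1 -0.199 0 0;0 -0.83 1 -0.199 0 0;0 -0.83 1 -0.199 0 0;0 -0.83 1 -0.199 0 0;0 -0.83 1 -0.199 0 0;0 -0.83 1 -0.199 0 0'
python3 - <<'E'
from h import *
s=r.read_state(); print(s["ee_pos"],R.from_quat(s["eef_rot"]).as_matrix().round(3)); C=cam("wrist"); im,d=vision.camera("wrist"); np.savez("pics/w1.npz",im=im,d=d,K=C[0],R=C[1],t=C[2]); cv2.imwrite("pics/w1.png",im)
P=cloud(C,d); print(-C[1].T@C[2])
m=(P[...,2]>.036)&(P[...,2]<.05)&(abs(P[...,0]-.577)<.07)&(abs(P[...,1]-.012)<.05)&(d>0)
print(m.sum()); print(cv2.minAreaRect((P[m][:,:2]*1000).astype(np.float32)))
E
```

```text
time: 0.8
ee_pos: [0.377, 0.3029, 0.2478]
eef_rot: [0.122, 0.696, -0.122, 0.697]
ft_force: [0.1, -0.3, -0.1]
width: 0.0869
time: 1.6
ee_pos: [0.5419, 0.0214, 0.2473]
eef_rot: [0.018, 0.707, -0.019, 0.707]
ft_force: [-0.8, -0.4, -0.5]
width: 0.0872
[0.54194151 0.02142208 0.24725929] [[ 0.     0.052  0.999]
 [-0.002  0.999 -0.052]
 [-1.    -0.002  0.   ]]
[0.46414203 0.02573699 0.40905307]
1048
((576.8466796875, 14.60791015625), (45.3244743347168, 86.6708755493164), 87.69384765625)
```

View pics/w1.png

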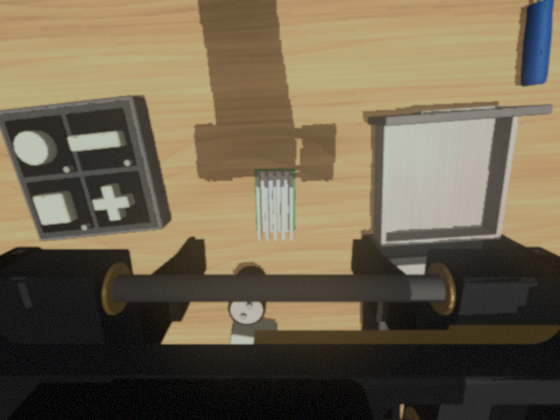

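The wrist view shows the module at (276,205), clear of everything else. Its measured size is 45x87 mm, as given. Descending to grip.

```bash
python3 -m pendant '0.1 -0.022 0.141 0 0 0;0.3 -0.022 0.141 0 0 0;0.5 -0.022 0.141 0 0 0;0.7 -0.022 0.141 0 0 0;0.85 -0.022 0.141 0 0 0;0.932 -0.022 0.141 0 0 0;0.932 -0.022 0.141 0 0 0' 1
python3 - <<'E'
from h import *
print(go([.577,.0140,.015]), r.read_state()["ee_pos"])
E
python3 -m pendant '0 0 0 0 0 0;0 0 0 0 0 0;0 0 0 0 0 0;0 0 0 0 0 0;0 0 0 0 0 0;0 0 0 0 0 0' -1 20
```

```text
time: 2.35
ee_pos: [0.5728, 0.0216, 0.0113]
eef_rot: [0.015, 0.709, -0.015, 0.705]
ft_force: [0.4, -0.1, -0.0]
width: 0.087
[-0.01474767 -0.02968291  0.0181327 ] [0.57276478 0.02160578 0.01133595]
time: 2.95
ee_pos: [0.5761, 0.019, 0.0152]
eef_rot: [0.016, 0.707, -0.016, 0.707]
ft_force: [0.0, -5.1, 3.7]
width: 0.0467
```

```bash
python3 -m pendant '-0.1 0 0 0 0 0;-0.3 0 0 0 0 0;-0.5 0 0 0 0 0;-0.5 0 0 0 0 0' - 20
python3 - <<'E'
from h import *
s=r.read_state(); print(s["ee_pos"],s["width"],s["ft_force"])
f=np.load("pics/w1.npz"); C=(f["K"],f["R"],f["t"]); P1=cloud(C,f["d"]); f=np.load("pics/top0.npz"); P0=cloud(cam("top"),f["d"])
for n,P in(("wrist",P1),("top",P0)):
    P=P.reshape(-1,3)
    q=P[(abs(P[:,0]-.474)<.03)&(P[:,1]>.12)&(P[:,1]<.33)&(P[:,2]>.065)&(P[:,2]<.085)]
    print(n,"panel",cv2.minAreaRect((q[:,:2]*1000).astype(np.float32)))
    q=P[(P[:,0]>.55)&(P[:,0]<.7)&(abs(P[:,1]-.228)<.06)&(P[:,2]>.074)&(P[:,2]<.088)]; print("case front x",np.percentile(q[:,0],[0,1,3]) if len(q) else 0)
    for x in(.52,.56,.6):
        q=P[(abs(P[:,0]-x)<.008)&(P[:,1]>.11)&(P[:,1]<.34)&(P[:,2]>.035)&(P[:,2]<.052)]
        a=q[q[:,1]<.2275,1];b=q[q[:,1]>.2275,1]; print(x,"walls y",np.median(a) if len(a) else 0,np.median(b) if len(b) else 0)
E
```

```text
time: 3.35
ee_pos: [0.5791, 0.0206, 0.1461]
eef_rot: [0.017, 0.703, -0.015, 0.71]
ft_force: [0.1, -0.1, -2.5]
width: 0.0456
[0.57910189 0.02060105 0.14607579] 0.04562763567397133 [ 0.09333769 -0.08072578 -2.51549975]
wrist panel ((471.2264099121094, 226.92681884765625), (12.494071006774902, 175.80718994140625), 1.1676082611083984)
case front x [0.63367601 0.63418717 0.63443327]
0.52 walls y 0.15194446668582898 0.30118111740663567
0.56 walls y 0.15288681609202776 0.30201889333848597
0.6 walls y 0.1538477365059286 0.3028713654726606
top panel ((472.7129211425781, 225.26025390625), (10.415586471557617, 176.5988006591797), 1.4951932430267334)
case front x [0.63389078 0.63463035 0.63589427]
0.52 walls y 0.15061092330781156 0.30072355588958655
0.56 walls y 0.1523402622053486 0.30036737349327514
0.6 walls y 0.15195977403861222 0.3025920315509136
```

```bash
python3 -m pendant '0 0.2 -0.04 -0.042 0 0;0 0.4 -0.1 -0.042 0 0;0 0.6 -0.15 -0.042 0 0;0 0.75 -0.18 -0.042 0 0;0 0.816 -0.193 -0.042 0 0;0 0.816 -0.193 -0.042 0 0;0 0.816 -0.193 -0.042 0 0'
python3 - <<'E'
from h import *
s=r.read_state(); print(s["ee_pos"],s["width"],s["ft_force"],R.from_quat(s["eef_rot"]).as_matrix().round(4)); C=cam("wrist"); im,d=vision.camera("wrist"); cv2.imwrite("pics/w2.png",im)
print("to above", go([.54,.2268,s["ee_pos"][2]]), "to set", go([.54,.2268,.0315]))
P=cloud(C,d).reshape(-1,3); z=s["ee_pos"][2]
q=P[(abs(P[:,0]-s["ee_pos"][0])<.06)&(abs(P[:,1]-s["ee_pos"][1])<.045)&(P[:,2]>z-.03)&(P[:,2]<z+.04)]
print(len(q),np.percentile(q,[1,50,99],axis=0).round(4) if len(q) else 0)
E
```

```text
time: 4.05
ee_pos: [0.5362, 0.2255, 0.1386]
eef_rot: [-0.007, 0.707, 0.006, 0.707]
ft_force: [-0.1, -0.9, -3.0]
width: 0.0455
[0.53615413 0.22549529 0.1386286 ] 0.045496020073541484 [-0.05271683 -0.88476442 -2.98894904] [[-0.0011 -0.0187  0.9998]
 [-0.0011  0.9998  0.0187]
 [-1.     -0.0011 -0.0012]]
to above [0.0009176  0.00830613 0.01407126] to set [0.42943159 0.0087776  0.0144227 ]
12536 [[0.4928 0.1946 0.1261]
 [0.5219 0.2254 0.1563]
 [0.5781 0.2565 0.1766]]
```

View pics/w2.png

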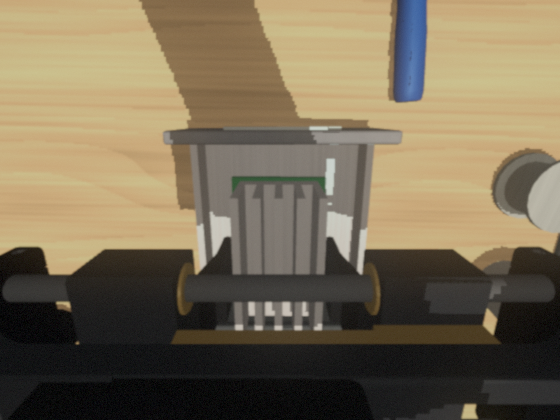

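The module is level in the jaws and centred over the drawer. Its board front edge is at (280,180) and the drawer panel at (283,135), so it is clear of the panel. Lowering it.

```bash
python3 -m pendant '0.08 0.01 0.014 0 0 0;0.18 0.01 0.014 0 0 0;0.28 0.01 0.014 0 0 0;0.36 0.01 0.014 0 0 0;0.395 0.01 0.014 0 0 0;0.395 0.01 0.014 0 0 0;0.395 0.01 0.014 0 0 0'
python3 -m pendant '0.01 0 0 0 0 0;0.01 0 0 0 0 0'
```

```text
time: 4.8
ee_pos: [0.5406, 0.2284, 0.0417]
eef_rot: [-0.006, 0.707, 0.006, 0.707]
ft_force: [-0.7, -0.1, -1.9]
width: 0.0457
time: 5.0
ee_pos: [0.5403, 0.229, 0.0389]
eef_rot: [-0.006, 0.707, 0.007, 0.707]
ft_force: [0.6, -0.4, -2.9]
width: 0.0458
```

```bash
python3 -m pendant '0.008 0 0 0 0 0;0.016 0 0 0 0 0;0.02 0 0 0 0 0;0.02 0 0 0 0 0'
python3 -m pendant '0.006 0 0 0 0 0;0.006 0 0 0 0 0'

```

```text
time: 5.4
ee_pos: [0.5398, 0.2288, 0.0331]
eef_rot: [-0.007, 0.707, 0.007, 0.707]
ft_force: [0.3, 0.1, -3.2]
width: 0.0458
time: 5.6
ee_pos: [0.5398, 0.2288, 0.0316]
eef_rot: [-0.007, 0.707, 0.007, 0.707]
ft_force: [0.9, -0.5, -2.8]
width: 0.0458
```

```bash
python3 -m pendant '0.005 0 0 0 0 0;0.005 0 0 0 0 0'; python3 -m pendant '0.005 0 0 0 0 0;0.005 0 0 0 0 0'

```

```text
time: 5.8
ee_pos: [0.5407, 0.2289, 0.0315]
eef_rot: [-0.006, 0.707, 0.007, 0.708]
ft_force: [-0.9, -0.6, 4.5]
width: 0.0457
time: 6.0
ee_pos: [0.5418, 0.229, 0.0314]
eef_rot: [-0.006, 0.706, 0.007, 0.708]
ft_force: [-1.4, -2.0, 12.5]
width: 0.0457
```

```bash
python3 -m pendant '-0.006 0 0 0 0 0;-0.006 0 0 0 0 0' ; python3 -m pendant '0 0 0 0 0 0;0 0 0 0 0 0;0 0 0 0 0 0;0 0 0 0 0 0;0 0 0 0 0 0' 0.9
python3 -m pendant '-0.06 0 0 0 0 0;-0.2 0 0 0 0 0;-0.4 0 0 0 0 0;-0.6 0 0 0 0 0;-0.6 0 0 0 0 0;-0.6 0 0 0 0 0'
python3 - <<'E'
from h import *
s=r.read_state(); print(s["ee_pos"],s["ft_force"]); im,d=vision.camera("top"); C=cam("top"); P=cloud(C,d).reshape(-1,3)
im,d=vision.camera("wrist"); cv2.imwrite("pics/w3.png",im); Pw=cloud(cam("wrist"),d).reshape(-1,3)
for P in(P,Pw):
    q=P[(abs(P[:,0]-.54)<.055)&(abs(P[:,1]-.2285)<.05)&(P[:,2]>.053)&(P[:,2]<.068)]
    print(len(q),np.median(q[:,2]) if len(q) else 0,cv2.minAreaRect((q[:,:2]*1000).astype(np.float32)) if len(q) else 0)
E
```

```text
time: 6.2
ee_pos: [0.5404, 0.2289, 0.0315]
eef_rot: [-0.006, 0.707, 0.007, 0.707]
ft_force: [-0.7, -1.1, 6.4]
width: 0.0455
time: 6.7
ee_pos: [0.5398, 0.2288, 0.0307]
eef_rot: [-0.007, 0.707, 0.007, 0.707]
ft_force: [0.0, 0.4, -0.2]
width: 0.077
time: 7.3
ee_pos: [0.5406, 0.2292, 0.1832]
eef_rot: [-0.006, 0.706, 0.007, 0.708]
ft_force: [-0.1, -0.9, -1.0]
width: 0.0824
[0.54064776 0.22915692 0.18323454] [-0.08103709 -0.85856909 -0.96972435]
88 0.059354545238478953 ((517.7324829101562, 225.29795837402344), (45.774505615234375, 33.446929931640625), 87.50569915771484)
1813 0.05869309464984705 ((541.1060791015625, 229.156982421875), (86.44180297851562, 46.072479248046875), 1.0103548765182495)
```

View pics/w3.png

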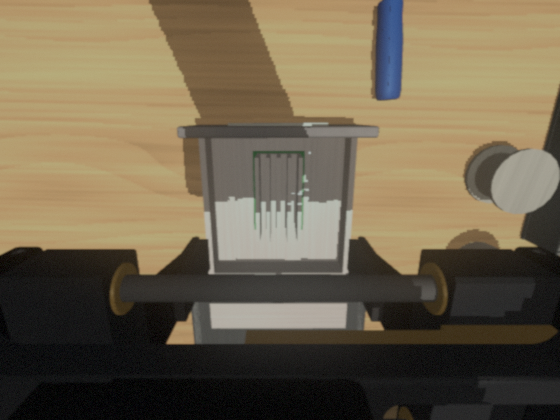

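The module sits flat in the drawer, top at 59 mm against 60 expected, and the board is clear of the walls (image about (279,195)). Next: shut the fingers, move in front of the panel and push.

```bash
python3 -m pendant '0 -0.011 -0.2 0 0 0;0 -0.011 -0.4 0 0 0;0.1 -0.011 -0.468 0 0 0;0.25 -0.011 -0.468 0 0 0;0.4 -0.011 -0.468 0 0 0;0.5 -0.011 -0.468 0 0 0;0.555 -0.011 -0.468 0 0 0;0.555 -0.011 -0.468 0 0 0' -1
python3 -m pendant '0 0 0.04 0 0 0;0 0 0.08 0 0 0;0 0 0.1 0 0 0;0 0 0.12 0 0 0;0 0 0.14 0 0 0;0 0 0.16 0 0 0;0 0 0.18 0 0 0;0 0 0.2 0 0 0'
```

```text
time: 8.2
ee_pos: [0.4209, 0.2224, 0.0394]
eef_rot: [-0.008, 0.709, 0.005, 0.705]
ft_force: [-0.7, -0.5, -0.5]
width: 0.0266
time: 9.0
ee_pos: [0.4731, 0.225, 0.0421]
eef_rot: [-0.007, 0.707, 0.007, 0.707]
ft_force: [-3.8, 0.1, 2.8]
width: 0.0002
```

```bash
python3 -m pendant '0 0 0.04 0 0 0;0 0 0.08 0 0 0;0 0 0.12 0 0 0;0 0 0.16 0 0 0;0 0 0.2 0 0 0;0 0 0.24 0 0 0;0 0 0.28 0 0 0;0 0 0.32 0 0 0'
python3 -m pendant '0 0 0.04 0 0 0;0 0 0.08 0 0 0;0 0 0.11 0 0 0;0 0 0.14 0 0 0;0 0 0.16 0 0 0;0 0 0.18 0 0 0;0 0 0.18 0 0 0;0 0 0.18 0 0 0'
```

```text
time: 9.8
ee_pos: [0.5537, 0.2264, 0.042]
eef_rot: [-0.007, 0.707, 0.007, 0.707]
ft_force: [-3.5, 1.8, 0.5]
width: 0.0002
time: 10.6
ee_pos: [0.5983, 0.2268, 0.0421]
eef_rot: [-0.007, 0.707, 0.006, 0.707]
ft_force: [0.4, -0.1, 0.6]
width: 0.0004
```

```bash
python3 -m pendant '0 0 0.02 0 0 0;0 0 0.04 0 0 0;0 0 0.05 0 0 0;0 0 0.06 0 0 0;0 0 0.06 0 0 0'
python3 -m pendant '0 0 0.012 0 0 0;0 0 0.024 0 0 0;0 0 0.024 0 0 0'
```

```text
time: 11.1
ee_pos: [0.6124, 0.2273, 0.0419]
eef_rot: [-0.007, 0.708, 0.007, 0.706]
ft_force: [-5.8, -1.2, 3.2]
width: 0.0009
time: 11.4
ee_pos: [0.6124, 0.2273, 0.0418]
eef_rot: [-0.008, 0.712, 0.006, 0.702]
ft_force: [-38.4, -7.2, 28.0]
width: 0.0005
```

The drawer is at its stop: TCP x stays at 0.6124 while the force rises to 38 N. Backing off, lifting and checking.

```bash
python3 -m pendant '0 0 -0.05 0 0 0;0 0 -0.2 0 0 0;0 0 -0.35 0 0 0;-0.2 -0.2 -0.4 0 0 0;-0.4 -0.4 -0.4 0 0 0;-0.5 -0.6 -0.4 0 0 0;-0.5 -0.8 -0.4 0 0 0;-0.5 -1 -0.4 0 0 0'
python3 -m pendant '0 -0.2 0 0 0 0;0 -0.4 0 0 0 0;0 -0.6 0 0 0 0;0 -0.8 0 0 0 0;0 -0.8 0 0 0 0;0 -0.8 0 0 0 0'
python3 - <<'E'
from h import *
s=r.read_state(); print(s["ee_pos"],s["ft_force"],R.from_quat(s["eef_rot"]).as_matrix().round(3)); im,d=vision.camera("top"); cv2.imwrite("pics/top4.png",cv2.resize(im[90:300,140:420],None,fx=2.5,fy=2.5,interpolation=cv2.INTER_CUBIC)); P=cloud(cam("top"),d).reshape(-1,3)
q=P[(P[:,0]>.55)&(P[:,0]<.7)&(abs(P[:,1]-.228)<.08)&(P[:,2]>.06)&(P[:,2]<.09)]; print("front outer x (expect .624)",np.percentile(q[:,0],[0,1,3]))
im,d=vision.camera("wrist"); C=cam("wrist"); np.savez("pics/w4.npz",im=im,d=d,K=C[0],R=C[1],t=C[2]); cv2.imwrite("pics/w4.png",im)
P=cloud(C,d); m=(P[...,2]>.053)&(P[...,2]<.068)&(P[...,0]>.42)&(P[...,0]<.62)&(P[...,1]>-.33)&(P[...,1]<-.13)
n,l,st,ce=cv2.connectedComponentsWithStats(m.astype(np.uint8))
for i in range(1,n):
    if st[i,4]>40: q=P[l==i]; print(ce[i],st[i,4],cv2.minAreaRect((q[:,:2]*1000).astype(np.float32)),np.median(q[:,2]))
E
```

```text
time: 12.2
ee_pos: [0.5242, 0.0156, 0.1638]
eef_rot: [-0.006, 0.706, 0.007, 0.709]
ft_force: [0.8, 0.0, -0.2]
width: 0.0004
time: 12.8
ee_pos: [0.5268, -0.1847, 0.1616]
eef_rot: [-0.006, 0.707, 0.005, 0.707]
ft_force: [0.1, 0.6, 0.4]
width: 0.0004
[ 0.52677622 -0.18467932  0.16163173] [0.14700853 0.58491682 0.39948808] [[ 0.001 -0.016  1.   ]
 [-0.001  1.     0.016]
 [-1.    -0.001  0.001]]
front outer x (expect .624) [0.62238867 0.62360953 0.62486157]
[187.98689139 155.06054931] 1602 ((483.61767578125, -262.5013427734375), (38.72623062133789, 38.659236907958984), 0.30953580141067505) 0.05938426465076235
[271.79277978 152.38700361] 1385 ((479.7644958496094, -188.5674285888672), (18.16617774963379, 59.24650573730469), 3.1214675903320312) 0.05947737488572994
[275.19047619 227.18367347] 882 ((546.6297607421875, -184.5786895751953), (28.72998046875, 43.79850387573242), 3.0695810317993164) 0.059564751107558454
[197.45156591 231.47195921] 1373 ((556.7509765625, -258.5875244140625), (34.55284118652344, 37.91904067993164), 2.6451504230499268) 0.059465647027797164
```

View pics/top4.png

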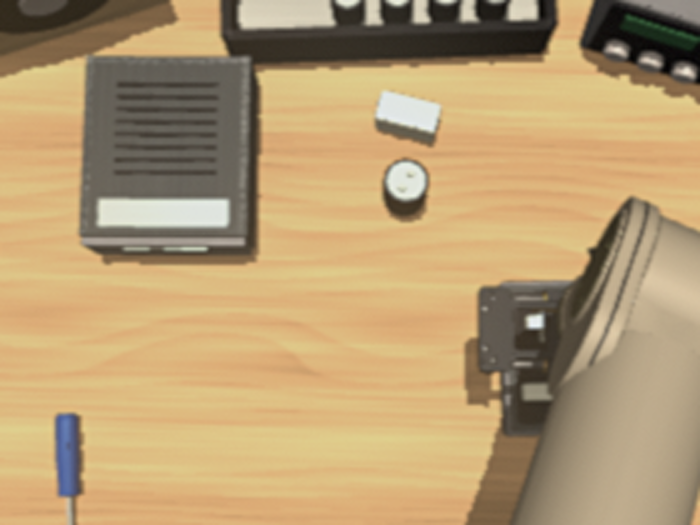

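View pics/w4.png

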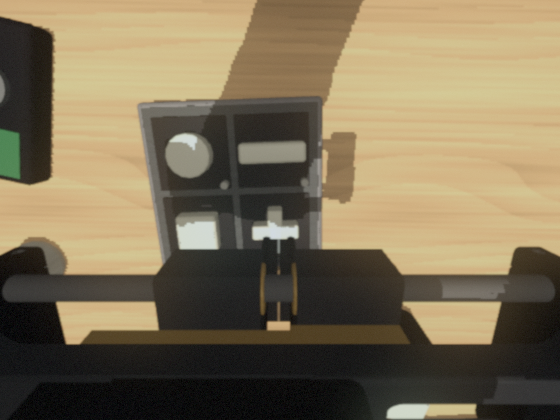

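The drawer is shut: the front face measures x=0.6236 against 0.624 expected. Bystanders look unmoved and the console is clear in the wrist view. Keys measured: round (0.4836,-0.2625), bar (0.4798,-0.1886), square (0.5585,-0.2585), all with tops at about 60 mm. The 75 mm pitch is consistent. Going over the round key.

```bash
python3 -m pendant '0 -0.16 -0.09 0 0 0;0 -0.308 -0.178 0 0 0;0.1 -0.308 -0.178 0 0 0;0.2 -0.308 -0.178 0 0 0;0.3 -0.308 -0.178 0 0 0;0.3 -0.308 -0.178 0 0 0'
python3 - <<'E'
from h import *
print(go([.4836,-.2625,.052]).round(4))
E
```

```text
time: 13.5
ee_pos: [0.4826, -0.2584, 0.0838]
eef_rot: [-0.007, 0.709, 0.008, 0.705]
ft_force: [-0.5, 0.7, -0.3]
width: 0.001
[ 0.127  -0.0168  0.0043]
```

```bash
python3 -m pendant '0.04 -0.015 0.004 0 0 0;0.08 -0.015 0.004 0 0 0;0.1 -0.015 0.004 0 0 0;0.115 -0.015 0.004 0 0 0;0.125 -0.015 0.004 0 0 0;0.125 -0.015 0.004 0 0 0'
python3 -m pendant '0.008 0 0 0 0 0;0.012 0 0 0 0 0;0.012 0 0 0 0 0'
```

```text
time: 14.1
ee_pos: [0.485, -0.2644, 0.0554]
eef_rot: [-0.007, 0.707, 0.007, 0.707]
ft_force: [-1.1, 1.6, 3.2]
width: 0.0004
time: 14.4
ee_pos: [0.485, -0.2645, 0.0525]
eef_rot: [-0.007, 0.707, 0.007, 0.707]
ft_force: [-0.3, 1.7, 4.8]
width: 0.0006
```

```bash
python3 -m pendant '0.005 0 0 0 0 0;0.01 0 0 0 0 0;0.01 0 0 0 0 0'
```

```text
time: 14.7
ee_pos: [0.4852, -0.2646, 0.0519]
eef_rot: [-0.006, 0.707, 0.007, 0.707]
ft_force: [-10.3, 6.9, 30.6]
width: 0.0006
```

Bottomed (force jumped from 5 to 31 N). Lifting, then over to the bar.

```bash
python3 -m pendant '-0.03 0 0 0 0 0;-0.1 0 0 0 0 0;-0.16 0 0 0 0 0;-0.16 0 0 0 0 0;-0.16 0.16 -0.016 0 0 0;-0.16 0.304 -0.016 0 0 0;-0.16 0.304 -0.016 0 0 0;-0.16 0.304 -0.016 0 0 0'
python3 - <<'E'
from h import *
print(go([.4798,-.1886,.052]).round(4))
E
```

```text
time: 15.5
ee_pos: [0.4794, -0.1878, 0.0894]
eef_rot: [-0.007, 0.707, 0.007, 0.707]
ft_force: [0.3, -0.8, -0.1]
width: 0.0007
[ 0.1495 -0.0031  0.0016]
```

```bash
python3 -m pendant '0.05 -0.003 0 0 0 0;0.1 -0.003 0 0 0 0;0.125 -0.003 0 0 0 0;0.14 -0.003 0 0 0 0;0.15 -0.003 0 0 0 0;0.15 -0.003 0 0 0 0'
python3 -m pendant '0.005 0 0 0 0 0;0.008 0 0 0 0 0;0.008 0 0 0 0 0'
python3 -m pendant '0.005 0 0 0 0 0;0.005 0 0 0 0 0'
```

```text
time: 16.1
ee_pos: [0.4786, -0.1902, 0.0524]
eef_rot: [-0.006, 0.708, 0.006, 0.707]
ft_force: [-6.1, -1.6, 7.7]
width: 0.0005
time: 16.4
ee_pos: [0.4787, -0.1902, 0.0519]
eef_rot: [-0.006, 0.707, 0.007, 0.707]
ft_force: [-14.6, 2.6, 30.9]
width: 0.0005
time: 16.6
ee_pos: [0.4788, -0.1903, 0.0516]
eef_rot: [-0.005, 0.707, 0.007, 0.707]
ft_force: [-20.2, 5.3, 45.6]
width: 0.0006
```

Bar bottomed. Lifting, then to the square at height.

```bash
python3 -m pendant '-0.04 0 0 0 0 0;-0.12 0 0 0 0 0;-0.18 0 0 0 0 0;-0.18 0 0 0 0 0;-0.18 -0.14 0.15 0 0 0;-0.18 -0.277 0.315 0 0 0;-0.18 -0.277 0.315 0 0 0;-0.18 -0.277 0.315 0 0 0'
python3 - <<'E'
from h import *
print(go([.5585,-.2585,.052]).round(4))
E
```

```text
time: 17.4
ee_pos: [0.5591, -0.2581, 0.0921]
eef_rot: [-0.006, 0.708, 0.006, 0.706]
ft_force: [-0.3, -0.1, 0.1]
width: 0.0005
[ 0.1606 -0.0016 -0.0021]
```

```bash
python3 -m pendant '0.06 -0.002 0 0 0 0;0.11 -0.002 0 0 0 0;0.135 -0.002 0 0 0 0;0.15 -0.002 0 0 0 0;0.16 -0.002 0 0 0 0;0.16 -0.002 0 0 0 0'
python3 -m pendant '0.004 0 0 0 0 0;0.007 0 0 0 0 0;0.007 0 0 0 0 0'
```

```text
time: 18.0
ee_pos: [0.5594, -0.2573, 0.054]
eef_rot: [-0.007, 0.707, 0.007, 0.707]
ft_force: [-1.3, 2.2, 3.2]
width: 0.0004
time: 18.3
ee_pos: [0.5597, -0.2576, 0.0526]
eef_rot: [-0.007, 0.707, 0.007, 0.707]
ft_force: [-3.1, 2.9, 4.7]
width: 0.0005
```

```bash
python3 -m pendant '0.004 0 0 0 0 0;0.009 0 0 0 0 0;0.009 0 0 0 0 0'
```

```text
time: 18.6
ee_pos: [0.5599, -0.2577, 0.0521]
eef_rot: [-0.006, 0.707, 0.007, 0.708]
ft_force: [-8.6, 6.5, 23.8]
width: 0.0005
```

Bottomed. Retreating to where the wrist camera sees the tell-tale pins.

```bash
python3 -m pendant '-0.04 0 0 0 0 0;-0.2 0 0 0 0 0;-0.36 0 0 0 0 0;-0.5 0.1 0 0 0 0;-0.5 0.2 0.16 0 0 0;-0.5 0.2 0.22 0 0 0;-0.5 0.2 0.22 0 0 0;-0.5 0.2 0.22 0 0 0'
python3 - <<'E'
from h import *
s=r.read_state(); print(s["ee_pos"],s["ft_force"]); im,d=vision.camera("wrist"); C=cam("wrist"); P=cloud(C,d)
cs=[cv2.projectPoints(np.array([[x,y,.05]]),C[1],C[2],C[0],None)[0].ravel() for x in(.42,.61) for y in(-.33,-.13)]; a=np.clip(np.min(cs,0),0,560).astype(int); b=np.max(cs,0).astype(int)
cv2.imwrite("pics/w5.png",cv2.resize(im[a[1]:b[1],a[0]:b[0]],(640,600),interpolation=cv2.INTER_CUBIC)); print(a,b)
for n,x,y in(("round",.4836,-.2625),("bar",.4798,-.1886),("square",.5585,-.2585),("cross",.5546,-.184)):
    m=(np.hypot(P[...,0]-x,P[...,1]-y)<.006)&(d>0); print(n,m.sum(),np.median(P[m][:,2]) if m.any() else 0)
im,d=vision.camera("top"); P=cloud(cam("top"),d).reshape(-1,3)
q=P[(P[:,0]>.55)&(P[:,0]<.7)&(abs(P[:,1]-.228)<.08)&(P[:,2]>.06)&(P[:,2]<.09)]; print("front x",np.percentile(q[:,0],1))
E
```

```text
time: 19.4
ee_pos: [0.6131, -0.2075, 0.1746]
eef_rot: [-0.007, 0.707, 0.006, 0.707]
ft_force: [-0.1, -0.1, -0.4]
width: 0.0003
[ 0.61309171 -0.20749986  0.17464836] [-0.11906549 -0.06138656 -0.39313844]
[131   0] [377 197]
round 175 0.05958671989246775
bar 174 0.05989451526014993
square 137 0.05975870635383756
cross 139 0.059888703790279246
front x 0.6236746611224369
```

View pics/w5.png

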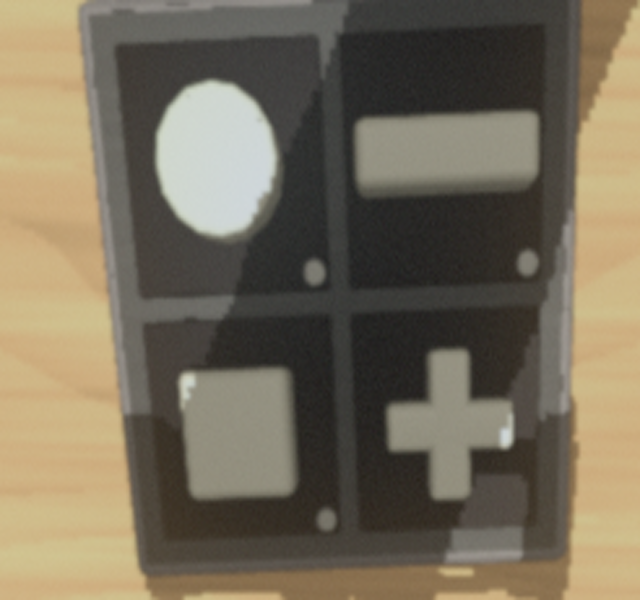

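All four keys are back up at 60 mm, and pins are visible at (314,272), (528,263) and (326,519). I'll compare pin heights before and after.

```bash
python3 - <<'E'
from h import *
f=np.load("pics/w4.npz"); A=cloud((f["K"],f["R"],f["t"]),f["d"])
f=np.load("pics/w1.npz"); W1=cloud((f["K"],f["R"],f["t"]),f["d"])
im,d=vision.camera("wrist"); B=cloud(cam("wrist"),d)
for n,u,v in(("round",252,89),("bar",334,86),("square",256,170)):
    p=B[v-1:v+2,u-1:u+2].reshape(-1,3); c=np.median(p,0); o=[]
    for X in(W1,A):
        X=X.reshape(-1,3); m=np.hypot(X[:,0]-c[0],X[:,1]-c[1])<.0025; o.append(X[m][:,2].max().round(4) if m.any() else None)
    print(n,c.round(4),"before (w1,w4 max z):",o)
E
```

```text
round [ 0.5105 -0.2333  0.0451] before (w1,w4 max z): [np.float64(0.0533), np.float64(0.0541)]
bar [ 0.5067 -0.1584  0.0454] before (w1,w4 max z): [np.float64(0.0546), np.float64(0.2756)]
square [ 0.5851 -0.2299  0.0452] before (w1,w4 max z): [np.float64(0.0535), None]
```

All three pins have sunk, from about 53 mm to 45 mm. Handing in.

```bash
python3 -c "
from bench import close_job
print(close_job())"
```

```text
the job is handed in; nothing more can be done
None
```

The job is done and handed in at about 20 s of robot time. I set the amplifier module flat in the drawer, let go, pushed the drawer shut, then pressed round, bar and square in that order, each let up before the next.

What the last checks showed:
- **Module:** before the drawer was shut, its top measured 59 mm above the bench against 60 mm expected. It cannot be seen now that the drawer is closed.
- **Drawer:** the front face measured x = 0.6237 m against 0.624 m expected. It reached its stop with about 38 N of push.
- **Keys:** all four keys read about 60 mm high (up) at the end. The round, bar and square tell-tale pins had sunk from about 53 mm to 45 mm. The cross key was never touched.
- **Bystanders:** I kept clear of them. Those in view after the drawer was shut (screwdriver and both capacitors) looked unmoved, but I did not measure any of them again at the end.

**Forces:** the wrist reading peaked at about 50 N while the closed fingertips held the bar key at its stop (45.6 N of that vertical). That is well under the 120 N wrist limit, and the contact was on the fingers, not the gripper body or arm. The before-press wrist reading of the bar pin taken over the console was unusable, so I compared it with an earlier picture instead.

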